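Rock a plug-in sensor head out of its test socket and park it

TASK

Free the sensor head from the white test socket by rocking it gently: push its tall handle towards one end of its board until the pin at the other end clicks up, then push back until the second pin clicks up too, without tipping it hard over. Then lift it out, set it down gently and upright in the orange cradle with an end of the board centred on each wall, and let go. Leave the circuit panel, reel, bottle and screwdriver where they are.

Things in the scene. Friction and masses are not known exactly. Their poses are not given: they have to be found in the camera images.
- head: Sensor head, 0.25 to 0.42 kg, plugged into the socket. Origin: centre of its board's underside; z up, y along the board to its yellow end, x across. Green board 130 (y) x 54 (x) x 10 mm, yellow strip at the +y end, blue at -y, metal can 20 across, 10 high at y +-51; grey block 72 (y) x 44 (x), z 10 to 46; black handle 36 (y) x 24 (x), z 46 to 110. Two brass pins below at y +-30, down to z -17.5.
- handle_top (a point): Centre of the flat top of the black handle, (0, 0, 110) mm in the head. Push its y faces or pinch it near here. Pushed towards the blue end (-y), the head tips about the socket's edge and the yellow pin rises; pushed towards yellow (+y), the blue pin rises. The first click takes 10 to 25 N and a push of 13 to 18 mm, the second less; a pin may stick unclicked 5 to 8.5 mm up: push again, 3 mm farther.
- socket: White socket block, fixed; origin: centre of its underside, z up, axes as the plugged head's. 88 (y) x 70 (x) x 40 mm high, base plate 140 x 100 x 6; the board lies on its top. Two slots at y +-30, 19 (y) x 14 (x) mm, for the pins (12 x 12 mm): 3.5 mm play each way in y, 1 mm in x. Sprung catches inside hold each pin; pulling both at once needs 15 to 30 N.
- yellow_pin (a point): Centre of the foot of the yellow-end pin, (0, 30, -17.5) mm in the head, 22.5 mm above the socket's underside when plugged in. Clicked up, it has risen 9 to 10 mm with the head leaning by 0.11 to 0.15 rad, the catches have shut beneath it and it does not sink back; less far up, it can. With both clicked the head stands level and loose, 8 to 9.5 mm up, and lifts out freely.
- blue_pin (a point): Centre of the foot of the blue-end pin, (0, -30, -17.5) mm in the head; heights and catches as for the yellow pin.
- cradle: Orange parking cradle, fixed; origin: centre of its underside, z up. Floor 120 (y) x 80 (x) x 6 mm with an 8 mm thick wall at each y end (centres y +-56), wall tops 38 mm up; open on the x sides. The board lies along y, either way round, an end on each wall, with the pins hanging between the walls.
- panel: Bystander: loose green circuit panel 110 x 90 mm with rows of metal cans, 13 mm high in all; origin at the centre of its underside.
- reel: Bystander: grey flanged reel standing on end, 56 mm across, 40 high; origin at the centre of its underside.
- bottle: Bystander: white bottle with a red cap, 70 mm across, 160 high; origin at the centre of its underside.
- driver: Bystander: screwdriver 170 mm long lying along its x; origin beneath its middle.
There are look-alikes about, which are no part of the job. Leave any brown or pink look-alike of the socket alone.

How it is judged:
By the outcome, as a careful person would: the job done as asked, in the order asked, and still so for the second after the job is handed in, with the robot touching nothing.
It also fails if it takes over 48 s, if anything falls off the work surface, if the arm or the gripper's body presses on something with over 40 N, if the wrist force passes 120 N, or if a joint passes its speed limit or range.

ROBOT

A 6-joint arm with a two-finger parallel gripper is mounted at the origin on the work surface. World frame = base frame: x ahead of the robot, y to its left, z up, the work surface at z = 0. Lengths are in m, angles in rad, forces in N, time in s.
With the tool pointing down it reaches from about 0.425 to 1.125 m from the base axis. Payload 14.9 kg.
Tool frame: the origin (TCP) lies midway between the tips of the shut fingers; the grasp point (between the pads) lies 19 mm behind it; y points along the fingers, z is the direction in which the jaws open and shut, and the axes are right-handed (so a half turn about y gives the same grasp; the last joint's range is limited). The gripper opens to 91 mm and grips with 3 to 60 N. Pads are 32 mm wide; open, the fingers measure 118 mm over their backs; the gripper's body (76 mm by 178 mm) begins 60 mm behind the grasp point.
Start: joints at [-1.23, 0.379, 1.734, -0, 1.028, -0.033], TCP at [0.256, -0.652, 0.214] pointing down, gripper open.
Joint ranges: [-2.77, 2.77], [-0.74, 2.19], [0, 2.66], [-1.06, 4.2], [0.31, 2.87], [-3.08, 3.08]. Speed limits (rad/s): [1.89, 1.89, 2.39, 3.14, 3.14, 3.14].

INTERFACE

Orientations are given as [roll, pitch, yaw] about the fixed x, y, z axes, in that order (R = Rz(yaw) Ry(pitch) Rx(roll)).
In Python, from rig import status, viewer, manip, nets gives the robot as it stands.
- The arm moves only by the tool servo_tool, never from a script. Its argument "commands" is a list of rows, each an object with "linear": the shift along the tool's x, y, z in cm, a list of three; "turn": the turn about the tool's y in rad; "hand": the finger opening in cm, from 0 to 9.12. In form: [{"linear": [tx, ty, tz], "turn": turn, "hand": hand}, ...]. A call has 1 to 8 rows; each row shifts and turns the commanded pose from where the row before left it, along the tool's axes as they then stand; what a row does not reach is not made up. A row lasts 1/12 s, in which the tool goes at most 41.7 mm and 7.16 degrees, less where a joint would pass 70% of its speed; a pose out of reach is approached as far as the arm can. A call is refused whole if a number of a shift passes 4.17 or a number of a turn 0.125, either way. A call with a gripper value outside its range is refused whole. The fingers move at their own pace and stop on an object; "squeeze" is the grip in N (left out, the last holds). Time passes only in rows, so rows that do not move let the fingers close. It gives the time, the measured TCP pose, the force and the opening at its end, in the units of the state.
- status.read_state(): the state, without advancing time (a new reading comes with each control period).
- viewer.read_camera(name): name is "scene" or "top" or "wrist"; returns the picture (400x640x3 uint8, red, green, blue); there is no depth.
- viewer.camera_info(name): a dict with "K" (3x3 intrinsics, pixels), "rvec" (rotation vector, rad) and "tvec" (3), from world to camera coordinates, as OpenCV has them. Camera axes: x right, y down, z forward; pixel columns grow to the right and rows downward; lengths in m; the calibration is good to about 2 mm. A picture is of the moment at which its call begins: read the wrist's pose just before it. camera_info takes no time and is no camera call; for the wrist camera it gives the pose at the moment of the call.
- manip.close_job(): hands the job in, once; it reports no verdict.
Trained networks look in the newest picture that a camera, given by its name, has taken for a name from the list of things; names that differ only in an ending like _2 or _b are one class to them, and where a whole thing is asked for, a point or a joint stands for the part that bears it (a point fixed in the world has none). Each returns a list of dicts, best first, with "confidence" (0 to 1); they miss things now and then, are a little off and sometimes report something else, mostly with a low value. They report only what shows in the picture. A call takes as long as a camera call. They do not tell look-alikes from the thing itself.
- nets.spot_in(label, camera): "xy" ([column, row] in pixels, amid what is visible of it).
- nets.outline_of(label, camera): "region" (400x640 bool, what is visible of it) and "xy" ([column, row] in pixels, amid what is visible of it).
- nets.spot_point(label, camera): "xy" ([column, row] in pixels: a listed point, or the origin of a listed thing).
The state is a dict: "clock": time; "joint_positions": joint angles; "joint_velocities": joint speeds; "joint_torque": joint torques, N m; "position": TCP position; "tool_rot": TCP orientation; "force": force on the tool from outside, world axes, zero at the start; "wrist_torque": the same for the moment, N m; "finger_gap": opening from 0.0 (shut) to 1.0 (fully open).
Only numpy, scipy, OpenCV 4.12 (cv2) and the standard library are available. Lean on these libraries where they do the work, as an engineer would, in place of code of your own. Each camera call takes 0.05 s, during which the arm holds its last target.

## Working session

There is one attempt and no reset: what is moved stays moved. The work goes in short steps, Python scripts to look and compute and a tool call to move; the robot and the scene stay as the last step left them, time stands still between calls to the robot, and variables do not carry over. Pictures are saved under pics/ and viewed, and the job is handed in when it is done.

Besides the shell and the picture viewer there is one more tool, called after "Emit:" as a command line: name --argument value ..., lists and objects as JSON in quotes. servo_tool: Moves the arm, as the interface text tells. Its arguments: {"type":"object","properties":{"commands":{"type":"array"},"squeeze":{"type":"number"}},"required":["commands"]}

```bash
ls; mkdir -p pics
cat > h.py <<'E'
import numpy as np, cv2
from rig import status, viewer, manip, nets
def cam(n):
    i=viewer.camera_info(n); K=np.array(i["K"],float); R,_=cv2.Rodrigues(np.array(i["rvec"],float)); t=np.array(i["tvec"],float).reshape(3); return K,R,t
def ray(n,px,c=None):
    K,R,t=c or cam(n); d=R.T@np.linalg.solve(K,[px[0],px[1],1.]); return -R.T@t,d
def atz(n,px,z,c=None):
    o,d=ray(n,px,c); return o+d*(z-o[2])/d[2]
def proj(n,P,c=None):
    K,R,t=c or cam(n); p=(K@(R@np.atleast_2d(P).T+t[:,None])).T; return p[:,:2]/p[:,2:]
def save(im,name): cv2.imwrite('pics/'+name,cv2.cvtColor(im,cv2.COLOR_RGB2BGR))
E
python3 - <<'E'
from h import *
s=status.read_state(); print(s)
for n in ["scene","top"]:
    save(viewer.read_camera(n),n+'0.png')
    K,R,t=cam(n); print(n,K[0,0],-R.T@t)
    for l in ["head","handle_top","socket","cradle","yellow_pin","blue_pin"]:
        try: print(l,[(np.round(d["xy"],1).tolist(),round(d["confidence"],2)) for d in nets.spot_point(l,n)])
        except Exception as e: print(l,e)
E
```

```text
pics
{'clock': 0.0, 'joint_positions': array([-1.23029617e+00,  3.79421483e-01,  1.73478171e+00, -9.51742713e-07,
        1.02853668e+00, -3.32898413e-02]), 'joint_velocities': array([ 0.00031972,  0.0005328 ,  0.00013721,  0.00056516, -0.00073389,
        0.00127081]), 'joint_torque': array([ 2.07674770e-03, -7.63737273e+01, -4.34355390e+01,  6.52651442e-02,
        4.23827022e-02, -1.06722043e-04]), 'position': array([ 0.25546663, -0.65127819,  0.21327877]), 'tool_rot': array([-1.57194293e+00,  3.73693650e-05, -2.76780218e+00]), 'force': array([ 0.24551671,  0.15997528, -0.20070683]), 'wrist_torque': array([0.05747188, 0.02959609, 0.00648081]), 'finger_gap': 0.9980094619587788}
scene 489.18120267344375 [ 1.53152556 -0.32413973  0.98963521]
head []
handle_top [([383.2, 157.8], 0.61), ([244.1, 226.4], 0.48)]
socket [([424.2, 169.6], 0.76), ([380.1, 197.5], 0.69), ([458.2, 207.4], 0.69)]
cradle [([243.2, 225.1], 0.77)]
yellow_pin [([392.0, 191.8], 0.78)]
blue_pin [([370.7, 193.8], 0.66)]
top 400.19304441152997 [0.40684606 0.00506757 1.24737672]
head [([243.1, 233.3], 0.7), ([377.1, 226.5], 0.27)]
handle_top [([233.9, 225.9], 0.59)]
socket [([177.6, 195.5], 0.95), ([244.1, 231.1], 0.79), ([243.4, 231.2], 0.28)]
cradle [([379.5, 228.0], 0.65)]
yellow_pin [([233.6, 229.1], 0.82)]
blue_pin [([253.7, 231.3], 0.67)]
```

View pics/scene0.png

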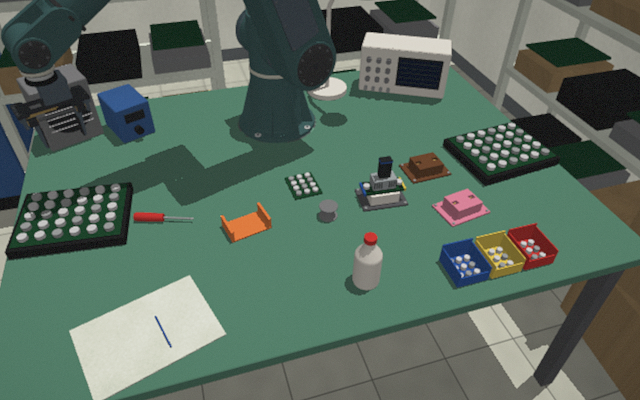

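View pics/top0.png

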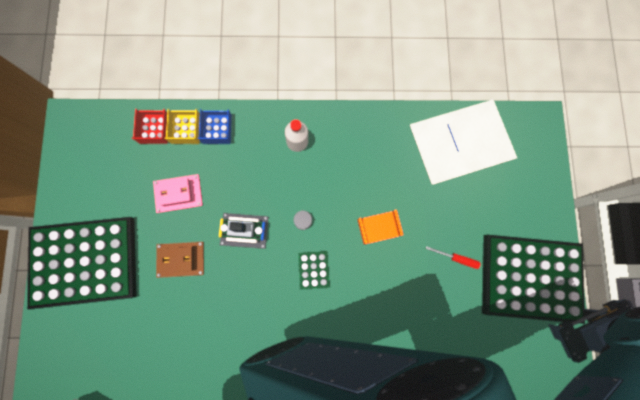

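The scene view shows the head in the white socket at about (380,190) with the cradle at (246,222). In the top view the head is at (243,231), yellow end left (world +y), and the cradle at (380,227). Next I'll zoom in and measure.

Run:
```python
from h import *
t=cv2.imread('pics/top0.png'); s=cv2.imread('pics/scene0.png')
a=cv2.resize(t[195:275,205:325],None,fx=6,fy=6,interpolation=cv2.INTER_CUBIC); cv2.imwrite('pics/z1.png',a)
b=cv2.resize(t[195:255,340:420],None,fx=8,fy=8,interpolation=cv2.INTER_CUBIC); cv2.imwrite('pics/z2.png',b)
c=cam("top")
print('socket z.02',atz("top",[244,231],0.0,c)); print('handle',atz("top",[243,226],.1325,c))
print('cradle',atz("top",[380,227],0.02,c))
for n in ["panel","reel","bottle","driver"]:
    print(n,[(np.round(d["xy"],1).tolist(),round(d["confidence"],2),atz("top",d["xy"],0,c).round(3)) for d in nets.spot_point(n,"top")][:2])
w=viewer.read_camera("wrist"); save(w,'w0.png'); K,R,tt=cam("wrist"); print(K[0,0],-R.T@tt,R)
```

```text
socket z.02 [0.50975746 0.20480298 0.        ]
handle [0.51269692 0.18669709 0.1325    ]
cradle [ 0.51811186 -0.21528614  0.02      ]
panel [([317.3, 269.2], 0.6, array([ 0.392, -0.021,  0.   ])), ([299.8, 219.5], 0.16, array([0.545, 0.032, 0.   ]))]
reel [([303.3, 221.5], 0.71, array([0.538, 0.021, 0.   ])), ([296.0, 140.7], 0.61, array([0.801, 0.045, 0.   ]))]
bottle [([297.4, 139.7], 0.96, array([0.804, 0.04 , 0.   ]))]
driver [([450.2, 256.0], 0.62, array([ 0.429, -0.435,  0.   ]))]
299.922767648876 [ 0.33083619 -0.62240274  0.38413427] [[ 3.66190004e-01 -9.30539962e-01  5.09100977e-04]
 [-8.91647057e-01 -3.50728081e-01  2.86278429e-01]
 [-2.66214963e-01 -1.05286238e-01 -9.58146336e-01]]
```

View pics/z1.png

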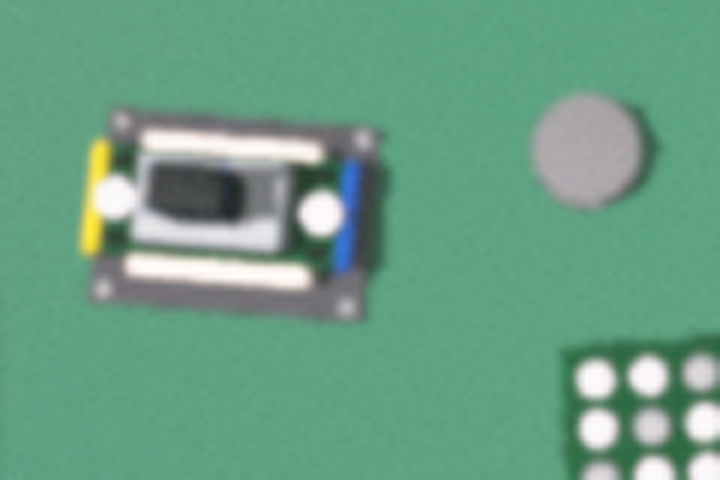

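View pics/z2.png

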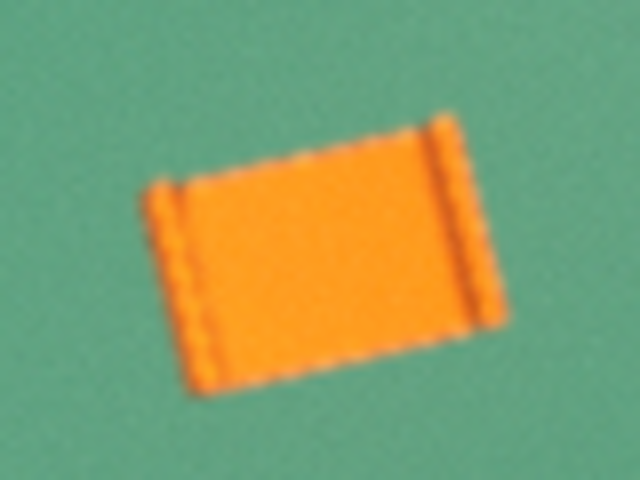

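View pics/w0.png

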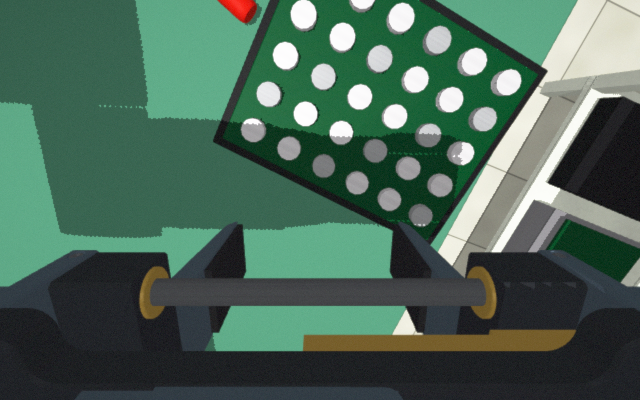

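Run:
```python
from h import *
from scipy.optimize import least_squares
c=cam("top")
def fit(obj,px,x0,zs=0):
    obj=np.array(obj,float);px=np.array(px,float)
    def P(v):
        C,S=np.cos(v[2]),np.sin(v[2]); R=np.array([[C,-S,0],[S,C,0],[0,0,1]]); return obj@R.T+[v[0],v[1],0]
    r=least_squares(lambda v:(proj("top",P(v),c)-px).ravel(),x0); print(r.x.round(4),np.round(r.fun,2)); return r.x
z1=lambda u,v:(205+(u+.5)/6-.5,195+(v+.5)/6-.5)
z2=lambda u,v:(340+(u+.5)/8-.5,195+(v+.5)/8-.5)
# socket plate corners (+y left, +x up)
print('socket');fit([[.05,.07,.006],[.05,-.07,.006],[-.05,-.07,.006],[-.05,.07,.006]],[z1(113,107),z1(378,127),z1(362,322),z1(92,300)],[.51,.205,-.07])
print('head ends');fit([[.027,.065,.05],[-.027,.065,.05],[.027,-.065,.05],[-.027,-.065,.05],[0,.051,.06],[0,-.051,.06]],[z1(97,140),z1(84,253),z1(359,160),z1(347,271),z1(114,197),z1(322,213)],[.51,.2,-.07])
print('cradle');fit([[.04,.06,.038],[-.04,.06,.038],[.04,-.06,.038],[-.04,-.06,.038]],[z2(145,190),z2(192,393),z2(456,112),z2(508,322)],[.52,-.215,.2])
R,_=cv2.Rodrigues(np.zeros(3))
from scipy.spatial.transform import Rotation as Ro
print(Ro.from_euler('xyz',status.read_state()['tool_rot']).as_matrix().round(3))
```

```text
socket
[ 0.5119  0.2039 -0.0794] [-0.3  -0.04  0.63 -0.01  0.21 -0.14 -0.54  0.17]
head ends
[ 0.5118  0.2042 -0.0797] [-0.04  0.38  0.02 -0.34 -0.17  0.29  0.08 -0.1   0.09 -0.06  0.01 -0.16]
cradle
[ 0.5187 -0.2129  0.2185] [ 0.32 -0.47  0.81 -0.07 -0.69  0.66 -0.46 -0.09]
[[-0.931  0.     0.365]
 [-0.365  0.    -0.931]
 [-0.    -1.    -0.   ]]
```

Emit:
servo_tool --commands '[{"linear":[-4,-1,0],"turn":0.1135,"hand":9},{"linear":[-4,-1,0],"turn":0.1135,"hand":9},{"linear":[-4,-1,0],"turn":0.1135,"hand":9},{"linear":[-4,-1,-1],"turn":0.1135,"hand":9},{"linear":[-2,0,-3.6],"turn":0,"hand":9},{"linear":[-2,0,-3.6],"turn":0,"hand":9},{"linear":[-2,0,-3.6],"turn":0,"hand":9},{"linear":[-2,0,-3.6],"turn":0,"hand":9}]' --squeeze 60

```text
clock: 1.62
position: [0.5021, -0.471, 0.2538]
tool_rot: [-1.571, 0.0, 3.061]
force: [0.1, -0.4, -0.1]
finger_gap: 0.983
```

Emit:
servo_tool --commands '[{"linear":[0.05,0,-3.7],"turn":0,"hand":9},{"linear":[0.05,0,-3.7],"turn":0,"hand":9},{"linear":[0.05,0,-3.7],"turn":0,"hand":9},{"linear":[0.05,0,-3.7],"turn":0,"hand":9},{"linear":[0.05,0,-3.7],"turn":0,"hand":9},{"linear":[0.05,0,-3.7],"turn":0,"hand":9},{"linear":[0.05,0,-3.7],"turn":0,"hand":9},{"linear":[0,0,0],"turn":0,"hand":9}]'

```text
clock: 2.28
position: [0.5184, -0.2096, 0.2538]
tool_rot: [-1.572, -0.0, 3.064]
force: [-0.4, -0.5, 0.3]
finger_gap: 0.987
```

Run:
```python
from h import *
s=status.read_state(); c=cam("wrist"); im=viewer.read_camera("wrist"); save(im,'w1.png'); np.savez('w1c.npz',K=c[0],R=c[1],t=c[2]); print(s['position'],s['joint_velocities'].round(3),-c[1].T@c[2])
def P(x,y,a,o):
    C,S=np.cos(a),np.sin(a); return np.array(o)@np.array([[C,-S,0],[S,C,0],[0,0,1]]).T+[x,y,0]
print(proj("wrist",P(.5187,-.2129,.2185,[[.04,.06,.038],[-.04,.06,.038],[.04,-.06,.038],[-.04,-.06,.038],[0,0,.006]]),c).round(1))
```

```text
[ 0.51835184 -0.20959018  0.25376325] [-0.069  0.027 -0.04  -0.017 -0.003 -0.093] [ 0.59897002 -0.21635456  0.42393196]
[[266.1 160. ]
 [285.9 216.1]
 [356.1 132.3]
 [371.5 191.3]
 [319.4 171.3]]
```

View pics/w1.png

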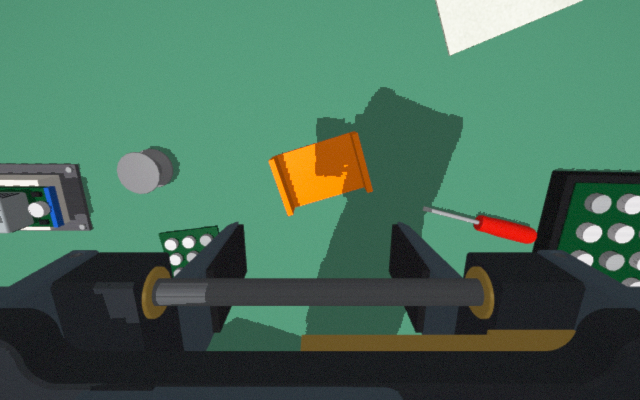

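The wrist view shows the cradle at (320,172), with the socket's plate at the left edge. I'll zoom in on the cradle and refit.

Run:
```python
import cv2
t=cv2.imread('pics/w1.png'); cv2.imwrite('pics/z3.png',cv2.resize(t[120:225,260:380],None,fx=6,fy=5.7,interpolation=cv2.INTER_CUBIC))
```

```text
(no output)
```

View pics/z3.png

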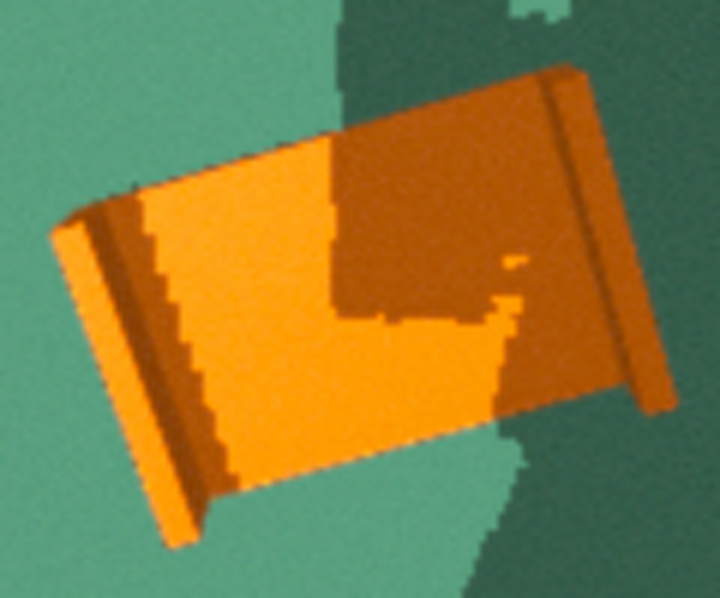

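```bash
cat >> h.py <<'E'
from scipy.optimize import least_squares
def place(v,obj):
    C,S=np.cos(v[2]),np.sin(v[2]); R=np.array([[C,-S,0],[S,C,0],[0,0,1]]); return np.array(obj,float)@R.T+[v[0],v[1],0]
def fit(c,obj,px,x0):
    r=least_squares(lambda v:(proj("",place(v,obj),c)-np.array(px)).ravel(),x0); print(r.x.round(4),np.round(r.fun,2).tolist()); return r.x
def ldc(f):
    d=np.load(f); return d['K'],d['R'],d['t']
E
python3 - <<'E'
from h import *
c=ldc('w1c.npz')
z=lambda u,v:(260+(u+.5)/6-.5,120+(v+.5)/5.7-.5)
o=[[.04,.06,.038],[-.04,.06,.038],[.04,.052,.038],[-.04,.052,.038],[.04,-.052,.038],[-.04,-.052,.038],[.04,-.06,.038],[-.04,-.06,.038]]
p=[z(50,235),z(170,550),z(85,220),z(203,540),z(547,80),z(642,417),z(587,75),z(679,404)]
fit(c,o,p,[.52,-.21,.2])
E
```

```text
[ 0.5186 -0.2148  0.2259] [-0.43, -0.46, -0.29, 0.17, -0.42, 0.33, -0.23, 0.27, 0.45, 0.32, 0.66, -0.13, -0.07, -0.74, 0.32, 0.42]
```

Emit:
servo_tool --commands '[{"linear":[0.35,0,-3.75],"turn":0,"hand":9},{"linear":[0.35,0,-3.75],"turn":0,"hand":9},{"linear":[0.35,0,-3.75],"turn":0,"hand":9},{"linear":[0.35,0,-3.75],"turn":0,"hand":9},{"linear":[0.35,0,-3.75],"turn":0,"hand":9},{"linear":[0.35,0,-3.75],"turn":0,"hand":9},{"linear":[0.35,0,-3.75],"turn":0,"hand":9},{"linear":[0.35,0,-3.75],"turn":0,"hand":9}]'

```text
clock: 3.0
position: [0.5148, 0.0881, 0.254]
tool_rot: [-1.571, 0.001, 3.061]
force: [1.2, -0.6, -0.1]
finger_gap: 0.987
```

Emit:
servo_tool --commands '[{"linear":[0.35,0,-3.75],"turn":0,"hand":9},{"linear":[0.35,0,-3.75],"turn":0,"hand":9},{"linear":[0.35,0,-3.5],"turn":0,"hand":9},{"linear":[0,0,0],"turn":0,"hand":9},{"linear":[0,0,0],"turn":0,"hand":9}]'

```text
clock: 3.42
position: [0.5133, 0.1984, 0.2537]
tool_rot: [-1.571, 0.0, 3.064]
force: [-1.0, -0.1, -0.5]
finger_gap: 0.987
```

Run:
```python
from h import *
s=status.read_state(); c=cam("wrist"); im=viewer.read_camera("wrist"); save(im,'w2.png'); np.savez('w2c.npz',K=c[0],R=c[1],t=c[2]); print(s['position'],s['tool_rot'],s['joint_positions'].round(2),s['joint_velocities'].round(3),-c[1].T@c[2])
```

```text
[0.51333214 0.19838817 0.25368992] [-1.57066206e+00  3.57110144e-05  3.06353060e+00] [ 0.33  0.09  2.01 -0.    1.03  1.98] [-0.041 -0.015  0.018 -0.004  0.    -0.014] [0.59392313 0.19175717 0.42390829]
```

View pics/w2.png

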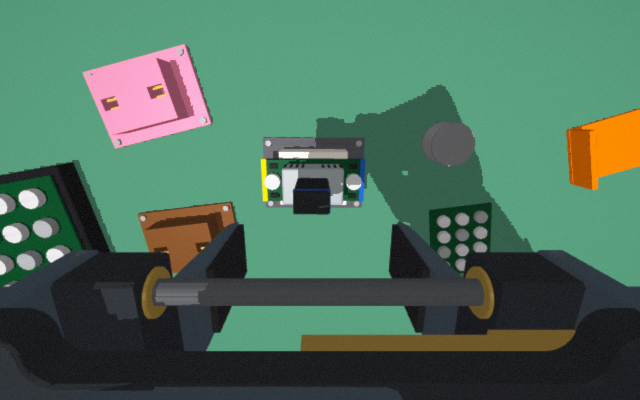

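The head is at (313,180) and visible between the fingers. Next: zoom and refit.

Run:
```python
import cv2
t=cv2.imread('pics/w2.png'); cv2.imwrite('pics/z4.png',cv2.resize(t[130:222,252:376],None,fx=6,fy=6,interpolation=cv2.INTER_CUBIC))
```

```text
(no output)
```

View pics/z4.png

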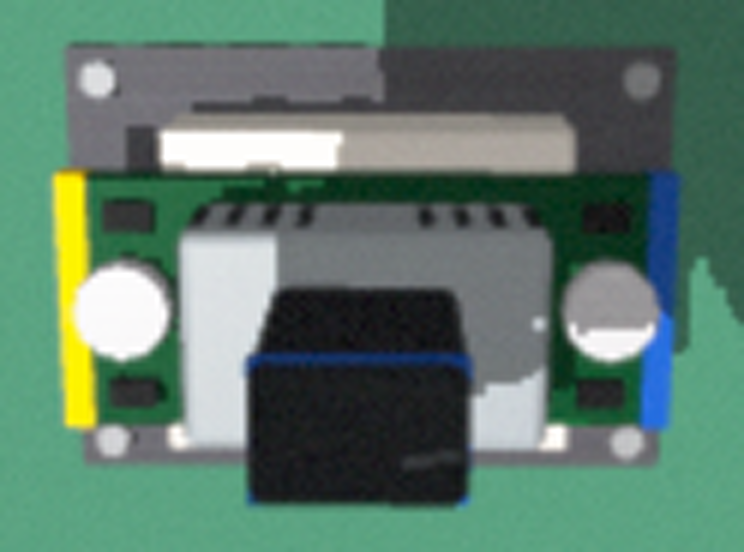

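Run:
```python
from h import *
c=ldc('w2c.npz')
z=lambda u,v:(252+(u+.5)/6-.5,130+(v+.5)/6-.5)
b=.05
o=[[.027,.065,b],[-.027,.065,b],[.027,-.065,b],[-.027,-.065,b],[.012,.018,.15],[.012,-.018,.15],[-.012,-.018,.15],[-.012,.018,.15],[0,.051,.06],[0,-.051,.06]]
p=[z(52,173),z(67,428),z(679,175),z(668,430),z(249,357),z(470,357),z(468,503),z(249,503),z(122,312),z(609,312)]
fit(c,o,p,[.512,.204,-.08])
```

```text
[ 0.5123  0.2037 -0.0792] [0.35, -0.23, 0.01, -1.16, 0.08, -0.34, -0.06, -1.3, -0.95, 0.79, 0.43, 0.86, 0.4, 0.63, -0.4, 0.56, -0.35, -0.43, 0.66, -0.26]
```

Emit:
servo_tool --commands '[{"linear":[0.14,3.0,-0.5],"turn":0,"hand":6.4},{"linear":[0,3.0,0],"turn":0,"hand":6.4},{"linear":[0,3.2,0],"turn":0,"hand":6.4},{"linear":[0,3.2,0],"turn":0,"hand":6.4},{"linear":[0,0,0],"turn":0,"hand":6.4},{"linear":[0,0,0],"turn":0,"hand":6.4}]' --squeeze 60

```text
clock: 3.97
position: [0.5116, 0.2012, 0.1292]
tool_rot: [-1.57, -0.003, 3.06]
force: [-0.7, 0.6, 0.7]
finger_gap: 0.7
```

```bash
cat > look.py <<'E'
import sys
from h import *
n=sys.argv[1]
s=status.read_state(); c=cam("wrist"); im=viewer.read_camera("wrist"); save(im,n+'.png'); np.savez(n+'c.npz',K=c[0],R=c[1],t=c[2]); print(s['clock'],s['position'].round(4),s['tool_rot'].round(4),s['force'].round(2),s['finger_gap'])
E
python3 look.py w3
```

```text
3.9667 [0.5116 0.2012 0.1292] [-1.5695e+00 -2.7000e-03  3.0599e+00] [-0.71  0.57  0.74] 0.7004834325119143
```

View pics/w3.png

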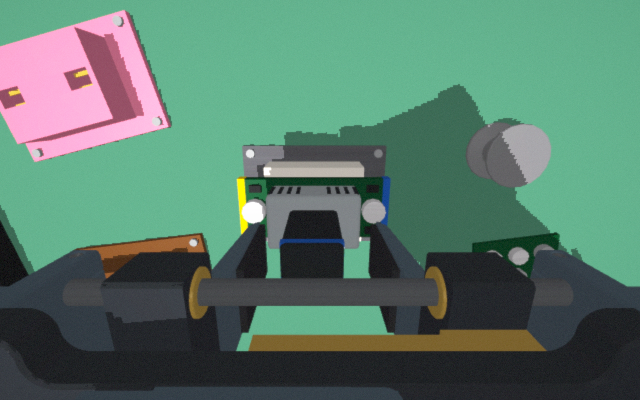

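Emit:
servo_tool --commands '[{"linear":[0,0,0.4],"turn":0,"hand":6.4},{"linear":[0,0,0.4],"turn":0,"hand":6.4},{"linear":[0,0,0.3],"turn":0,"hand":6.4},{"linear":[0,0,0.2],"turn":0,"hand":6.4},{"linear":[0,0,0.2],"turn":0,"hand":6.4},{"linear":[0,0,0.2],"turn":0,"hand":6.4},{"linear":[0,0,0],"turn":0,"hand":6.4}]'

```text
clock: 4.6
position: [0.512, 0.1868, 0.1313]
tool_rot: [-1.574, 0.003, 3.061]
force: [-0.7, 10.4, 9.1]
finger_gap: 0.703
```

Emit:
servo_tool --commands '[{"linear":[0,0,0.2],"turn":0,"hand":6.4},{"linear":[0,0,0.2],"turn":0,"hand":6.4},{"linear":[0,0,0],"turn":0,"hand":6.4}]'

```text
clock: 4.85
position: [0.5123, 0.1834, 0.1319]
tool_rot: [-1.575, 0.004, 3.06]
force: [-0.7, 13.1, 12.4]
finger_gap: 0.702
```

Emit:
servo_tool --commands '[{"linear":[0,0,0.2],"turn":0,"hand":6.4},{"linear":[0,0,0.2],"turn":0,"hand":6.4},{"linear":[0,0,0],"turn":0,"hand":6.4}]'

```text
clock: 5.1
position: [0.5117, 0.1788, 0.1314]
tool_rot: [-1.574, 0.004, 3.061]
force: [0.9, 8.5, 8.3]
finger_gap: 0.706
```

```bash
python3 look.py w4
```

```text
5.1 [0.5117 0.1788 0.1314] [-1.5736  0.0036  3.0609] [0.87 8.49 8.32] 0.7059705106054137
```

View pics/w4.png

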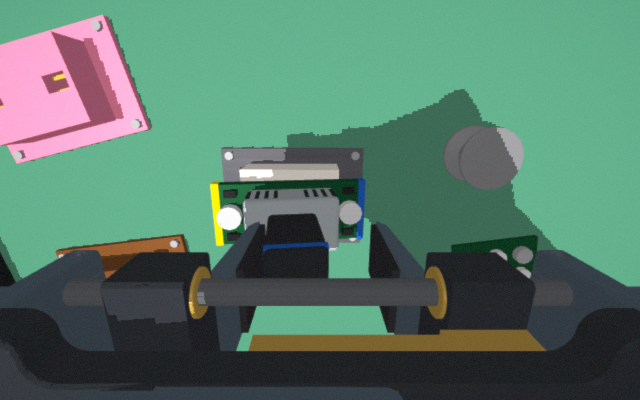

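Run:
```python
import cv2
t=cv2.imread('pics/w4.png'); cv2.imwrite('pics/z5.png',cv2.resize(t[140:265,205:375],None,fx=4.5,fy=4.5,interpolation=cv2.INTER_CUBIC))
```

```text
(no output)
```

View pics/z5.png

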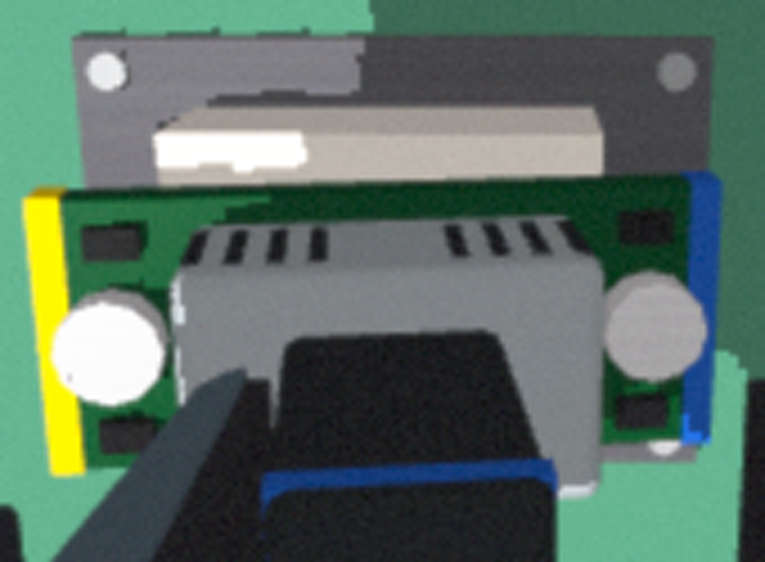

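```bash
cat >> h.py <<'E'
def fitlean(c,obj,px,S=(.5123,.2037,-.0792)):
    # head pose in socket frame: [dx,dy,dz,lean about x,yaw,roll about y]; reports pin rises
    from scipy.spatial.transform import Rotation as Ro
    obj=np.array(obj,float);px=np.array(px,float)
    T=lambda v,o: place(S,Ro.from_euler('xyz',[v[3],0,v[4]]).apply(o)+[v[0],v[1],.04+v[2]])
    r=least_squares(lambda v:np.r_[(proj("",T(v,obj),c)-px).ravel(),(v[0])/.002, v[4]/.03],[0,0,0,0,0.])
    v=r.x
    pins=T(v,np.array([[0,.03,-.0175],[0,-.03,-.0175],[0,0,.11]]))
    print('dxyz mm',(v[:3]*1e3).round(1),'lean',v[3].round(3),'yaw',v[4].round(3),'rms px',np.sqrt((r.fun**2).mean()).round(2),'pin rise Y,B mm',((pins[:2,2]-.0225)*1e3).round(1),'top',pins[2].round(4))
    return v
BO=[[.027,.065,.01],[-.027,.065,.01],[.027,-.065,.01],[-.027,-.065,.01],[0,.051,.02],[0,-.051,.02],[.012,.018,.11],[.012,-.018,.11]]
E
python3 - <<'E'
from h import *
z=lambda u,v:(252+(u+.5)/6-.5,130+(v+.5)/6-.5)
fitlean(ldc('w2c.npz'),BO,[z(52,173),z(67,428),z(679,175),z(668,430),z(122,312),z(609,312),z(249,357),z(470,357)])
z=lambda u,v:(205+(u+.5)/4.5-.5,140+(v+.5)/4.5-.5)
c=ldc('w4c.npz')
fitlean(c,BO,[z(23,197),z(52,476),z(720,178),z(709,442),z(108,347),z(655,326),z(262,477),z(554,462)])
# socket check
fit(c,[[.05,.07,.006],[.05,-.07,.006]],[z(72,40),z(714,40)],[.51,.2,-.08])
E
```

```text
dxyz mm [-0.4  0.2 -0.9] lean 0.003 yaw -0.0 rms px 0.58 pin rise Y,B mm [-0.8 -1. ] top [0.5119 0.2036 0.1491]
dxyz mm [-0.2 -0.2  2.3] lean 0.122 yaw 0.005 rms px 1.2 pin rise Y,B mm [ 6.1 -1.2] top [0.5111 0.1901 0.1515]
[ 0.5107  0.2036 -0.0793] [-0.24, 0.02, 0.24, 0.01]
```

Emit:
servo_tool --commands '[{"linear":[0,0,0.15],"turn":0,"hand":6.4},{"linear":[0,0,0.15],"turn":0,"hand":6.4},{"linear":[0,0,0],"turn":0,"hand":6.4}]'

```text
clock: 5.4
position: [0.5109, 0.1753, 0.1309]
tool_rot: [-1.573, 0.002, 3.061]
force: [1.0, 6.6, 6.7]
finger_gap: 0.699
```

Emit:
servo_tool --commands '[{"linear":[0,0,-0.2],"turn":0,"hand":6.4},{"linear":[0,0,-0.3],"turn":0,"hand":6.4},{"linear":[0,0,-0.3],"turn":0,"hand":6.4},{"linear":[0,0,-0.3],"turn":0,"hand":6.4},{"linear":[0,0,0],"turn":0,"hand":6.4},{"linear":[0,0,0],"turn":0,"hand":6.4}]'

```text
clock: 5.9
position: [0.5105, 0.1858, 0.1296]
tool_rot: [-1.571, -0.0, 3.062]
force: [0.2, 0.5, 0.6]
finger_gap: 0.704
```

```bash
python3 look.py w5
python3 - <<'E'
import cv2
t=cv2.imread('pics/w5.png'); cv2.imwrite('pics/z6.png',cv2.resize(t[140:265,215:385],None,fx=4.5,fy=4.5,interpolation=cv2.INTER_CUBIC))
E
```

```text
5.9 [0.5105 0.1858 0.1296] [-1.5706e+00 -3.0000e-04  3.0618e+00] [0.2  0.49 0.64] 0.7039185837545102
```

View pics/z6.png

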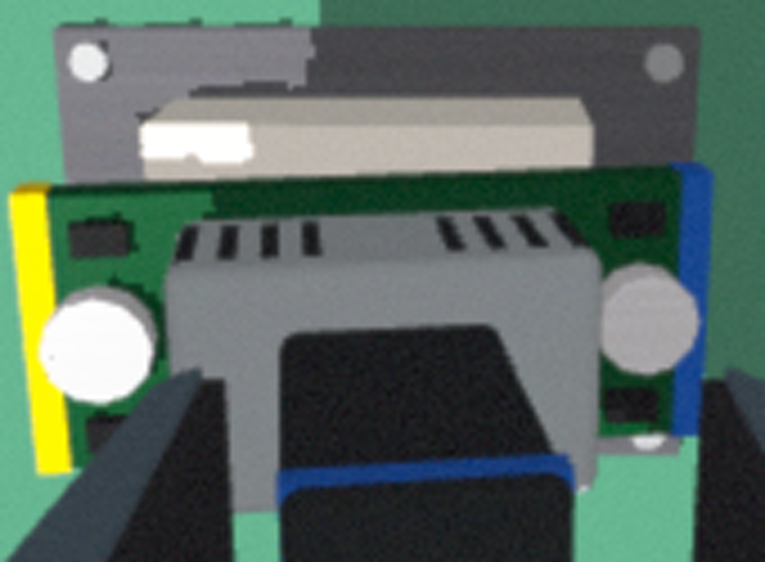

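Run:
```python
from h import *
z=lambda u,v:(215+(u+.5)/4.5-.5,140+(v+.5)/4.5-.5)
c=ldc('w5c.npz')
fit(c,[[.05,.07,.006],[.05,-.07,.006],[.035,.044,.04],[.035,-.044,.04]],[z(54,28),z(700,28),z(140,123),z(592,126)],[.51,.2,-.08])
fitlean(c,BO,[z(9,190),z(38,475),z(713,167),z(701,437),z(97,344),z(650,319),z(278,473),z(573,457)])
```

```text
[ 0.5114  0.2039 -0.0811] [-0.7, -0.22, 0.31, 0.13, 0.06, 0.3, 0.29, -0.14]
dxyz mm [-0.1 -0.6  3.3] lean 0.126 yaw 0.009 rms px 1.3 pin rise Y,B mm [ 7.3 -0.3] top [0.5112 0.1893 0.1525]
```

Run:
```python
from h import *
z=lambda u,v:(215+(u+.5)/4.5-.5,140+(v+.5)/4.5-.5)
c=ldc('w5c.npz')
px=np.array([z(9,190),z(38,475),z(713,167),z(701,437),z(97,344),z(650,319),z(278,473),z(573,457)])
S=fit(c,[[.05,.07,.006],[.05,-.07,.006],[.035,.044,.04],[.035,-.044,.04]],[z(54,28),z(700,28),z(140,123),z(592,126)],[.51,.2,-.08])
# model: pivot about edge y=-44 with slide s, lean th (no dz)
from scipy.spatial.transform import Rotation as Ro
def T(v,o):
    p=np.array(o)+[0,.044+v[1],0]; p=Ro.from_euler('x',v[0]).apply(p)-[0,.044+v[2],0]+[v[3],0,.04]; return place([S[0],S[1],S[2]+v[4]],p)
r=least_squares(lambda v:np.r_[(proj("",T(v,BO),c)-px).ravel(),v[1]/.002,v[2]/.002,v[3]/.001],[0.1,0,0,0,0])
print(r.x.round(4)); print(r.fun[:16].reshape(-1,2).round(2)); print(T(r.x,[[0,.03,-.0175],[0,-.03,-.0175]])[:,2]-.0225)
```

```text
[ 0.5114  0.2039 -0.0811] [-0.7, -0.22, 0.31, 0.13, 0.06, 0.3, 0.29, -0.14]
[ 0.124  -0.0008 -0.0002  0.0015  0.0124]
[[ 0.05 -0.6 ]
 [ 0.29 -2.41]
 [ 0.07 -1.14]
 [ 0.17 -2.72]
 [-0.45 -0.01]
 [ 0.19 -0.58]
 [-1.16  3.14]
 [ 1.04  2.46]]
[0.0091856  0.00176216]
```

Emit:
servo_tool --commands '[{"linear":[0,0,-0.4],"turn":0,"hand":6.4},{"linear":[0,0,-0.4],"turn":0,"hand":6.4},{"linear":[0,0,-0.4],"turn":0,"hand":6.4},{"linear":[0,0,-0.2],"turn":0,"hand":6.4},{"linear":[0,0,-0.2],"turn":0,"hand":6.4},{"linear":[0,0,-0.2],"turn":0,"hand":6.4},{"linear":[0,0,-0.2],"turn":0,"hand":6.4},{"linear":[0,0,0],"turn":0,"hand":6.4}]'

```text
clock: 6.62
position: [0.5124, 0.2057, 0.1299]
tool_rot: [-1.57, 0.0, 3.062]
force: [-0.6, -3.6, 2.2]
finger_gap: 0.701
```

Emit:
servo_tool --commands '[{"linear":[0,0,-0.2],"turn":0,"hand":6.4},{"linear":[0,0,-0.2],"turn":0,"hand":6.4},{"linear":[0,0,0],"turn":0,"hand":6.4}]'

```text
clock: 6.87
position: [0.5127, 0.2096, 0.1299]
tool_rot: [-1.571, 0.0, 3.061]
force: [0.1, -2.6, 2.5]
finger_gap: 0.704
```

Emit:
servo_tool --commands '[{"linear":[0,0,-0.2],"turn":0,"hand":6.4},{"linear":[0,0,-0.2],"turn":0,"hand":6.4},{"linear":[0,0,0],"turn":0,"hand":6.4}]'

```text
clock: 7.12
position: [0.513, 0.2137, 0.1298]
tool_rot: [-1.571, 0.0, 3.061]
force: [-0.1, -1.4, 1.8]
finger_gap: 0.702
```

```bash
python3 look.py w6
python3 - <<'E'
import cv2
t=cv2.imread('pics/w6.png'); cv2.imwrite('pics/z7.png',cv2.resize(t[130:265,235:405],None,fx=4.4,fy=4.4,interpolation=cv2.INTER_CUBIC))
E
```

```text
7.1167 [0.513  0.2137 0.1298] [-1.5710e+00  2.0000e-04  3.0613e+00] [-0.12 -1.39  1.77] 0.7018612654050681
```

View pics/z7.png

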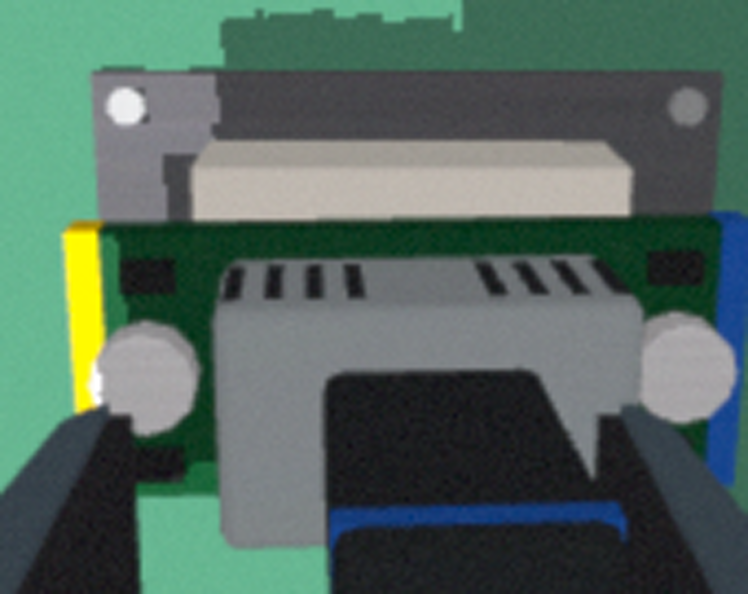

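Emit:
servo_tool --commands '[{"linear":[0,0,-0.2],"turn":0,"hand":6.4},{"linear":[0,0,-0.2],"turn":0,"hand":6.4},{"linear":[0,0,0],"turn":0,"hand":6.4}]'

```text
clock: 7.42
position: [0.5133, 0.2178, 0.1298]
tool_rot: [-1.571, 0.0, 3.061]
force: [-0.9, -2.6, 2.0]
finger_gap: 0.703
```

```bash
python3 look.py w7
python3 - <<'E'
import cv2
t=cv2.imread('pics/w7.png'); cv2.imwrite('pics/z8.png',cv2.resize(t[130:265,235:405],None,fx=4.4,fy=4.4,interpolation=cv2.INTER_CUBIC))
E
```

```text
7.4167 [0.5133 0.2178 0.1298] [-1.5708  0.      3.0614] [-0.87 -2.65  1.98] 0.702581339827115
```

View pics/z8.png

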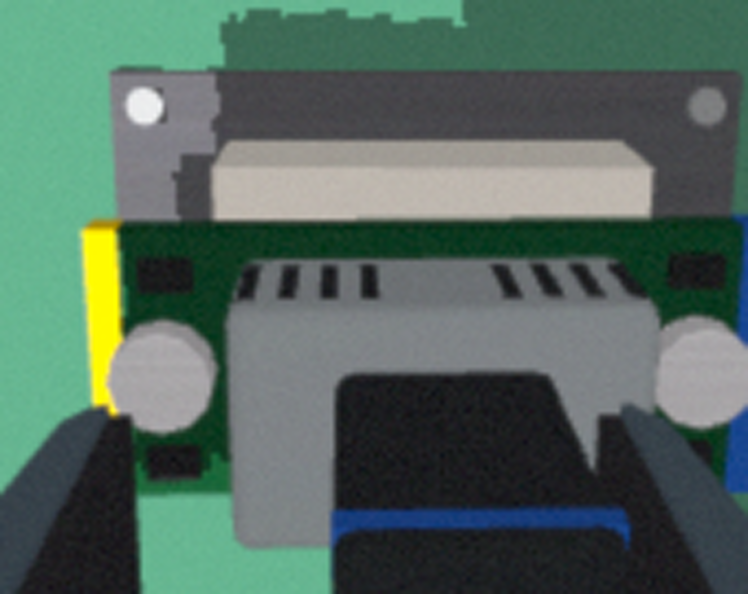

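Run:
```python
import cv2,numpy as np
t=cv2.imread('pics/w3.png'); a=cv2.resize(t[130:265,235:405],None,fx=4.4,fy=4.4,interpolation=cv2.INTER_CUBIC); cv2.imwrite('pics/z9.png',a)
```

View pics/z9.png

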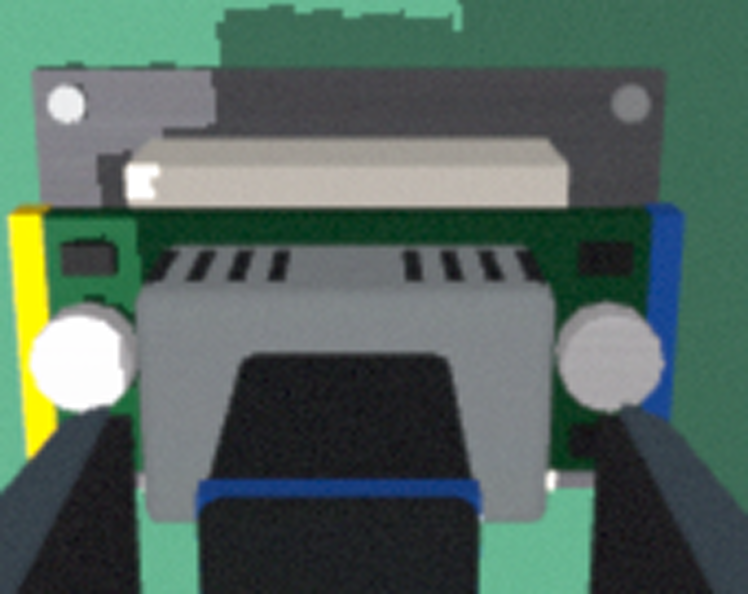

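Emit:
servo_tool --commands '[{"linear":[0,0,-0.15],"turn":0,"hand":6.4},{"linear":[0,0,-0.15],"turn":0,"hand":6.4},{"linear":[0,0,0],"turn":0,"hand":6.4}]'

```text
clock: 7.72
position: [0.5135, 0.2209, 0.1298]
tool_rot: [-1.571, 0.0, 3.061]
force: [0.6, -1.2, 0.6]
finger_gap: 0.7
```

```bash
python3 look.py w8
python3 - <<'E'
import cv2
t=cv2.imread('pics/w8.png'); cv2.imwrite('pics/z10.png',cv2.resize(t[130:265,235:415],None,fx=4.4,fy=4.4,interpolation=cv2.INTER_CUBIC))
E
```

```text
7.7167 [0.5135 0.2209 0.1298] [-1.5710e+00  1.0000e-04  3.0614e+00] [ 0.59 -1.15  0.63] 0.700414228605678
```

View pics/z10.png

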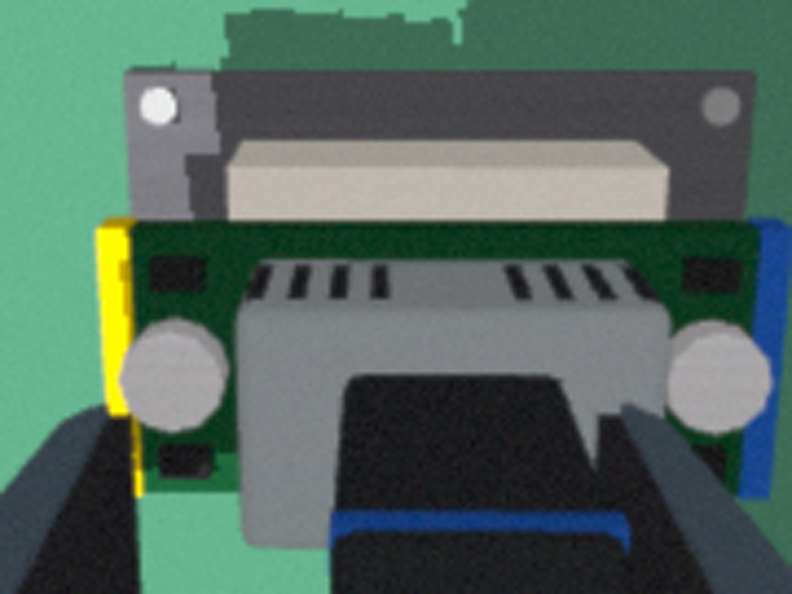

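Emit:
servo_tool --commands '[{"linear":[0,0,-0.15],"turn":0,"hand":6.4},{"linear":[0,0,0],"turn":0,"hand":6.4},{"linear":[0,0,0.3],"turn":0,"hand":6.4},{"linear":[0,0,0.4],"turn":0,"hand":6.4},{"linear":[0,0,0.4],"turn":0,"hand":6.4},{"linear":[0,0,0],"turn":0,"hand":6.4},{"linear":[0,0,0],"turn":0,"hand":6.4}]'

```text
clock: 8.35
position: [0.5127, 0.2108, 0.1298]
tool_rot: [-1.571, 0.0, 3.061]
force: [-0.7, 0.5, -0.6]
finger_gap: 0.707
```

```bash
python3 look.py w9
python3 - <<'E'
import cv2
t=cv2.imread('pics/w9.png'); cv2.imwrite('pics/z11.png',cv2.resize(t[130:265,225:405],None,fx=4.4,fy=4.4,interpolation=cv2.INTER_CUBIC))
E
```

```text
8.35 [0.5127 0.2108 0.1298] [-1.5709  0.      3.0608] [-0.66  0.51 -0.62] 0.7065691098964496
```

View pics/z11.png

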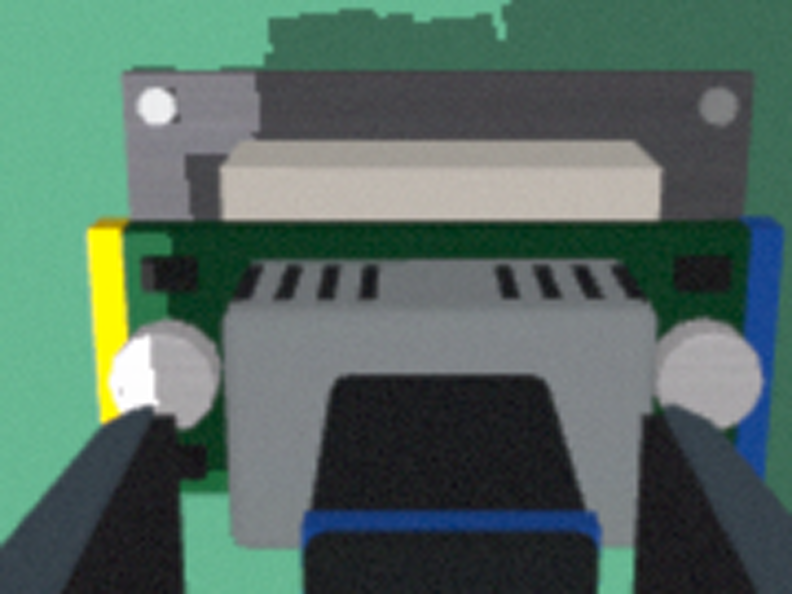

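Run:
```python
from h import *
z=lambda u,v:(225+(u+.5)/4.4-.5,130+(v+.5)/4.4-.5)
c=ldc('w9c.npz')
S=fit(c,[[.05,.07,.006],[.05,-.07,.006],[.035,.044,.04],[.035,-.044,.04]],[z(123,73),z(753,72),z(220,165),z(661,165)],[.51,.2,-.08])
B=[BO[0],BO[2],BO[4],BO[5],BO[6],BO[7]]
fitlean(c,B,[z(88,224),z(783,224),z(165,375),z(709,375),z(304,514),z(599,514)],S)
```

```text
[ 0.5116  0.2038 -0.0789] [-0.72, -0.3, 0.53, -0.19, -0.09, 0.32, 0.26, 0.23]
dxyz mm [0.3 1.2 4.3] lean -0.001 yaw -0.0 rms px 0.89 pin rise Y,B mm [4.2 4.3] top [0.512  0.2051 0.1543]
```

Run:
```python
from h import *
z=lambda u,v:(235+(u+.5)/4.4-.5,130+(v+.5)/4.4-.5)
c=ldc('w3c.npz')
S=fit(c,[[.05,.07,.006],[.05,-.07,.006],[.035,.044,.04],[.035,-.044,.04]],[z(34,70),z(666,70),z(127,162),z(568,164)],[.51,.2,-.08])
B=[BO[0],BO[2],BO[4],BO[5],BO[6],BO[7]]
fitlean(c,B,[z(9,211),z(684,211),z(81,357),z(610,357),z(198,482),z(480,482)],S)
S=fit(ldc('w3c.npz'),[[.035,.044,.04],[.035,-.044,.04]],[z(127,162),z(568,164)],[.51,.2,-.08])
```

```text
[ 0.5115  0.2038 -0.0825] [-0.77, -0.36, 0.49, -0.11, -0.21, 0.42, 0.46, 0.13]
dxyz mm [ 0.7  0.3 -4.3] lean 0.002 yaw 0.001 rms px 0.88 pin rise Y,B mm [-4.3 -4.4] top [0.5123 0.2038 0.1457]
[ 0.5118  0.204  -0.0855] [-0.35, 0.02, 0.35, 0.02]
```

Emit:
servo_tool --commands '[{"linear":[0,0.8,0.3],"turn":0,"hand":6.4},{"linear":[0,0.7,0.3],"turn":0,"hand":6.0},{"linear":[0,0,0],"turn":0,"hand":5.0},{"linear":[0,0,0],"turn":0,"hand":4.4},{"linear":[0,0,0],"turn":0,"hand":4.0}]' --squeeze 35

```text
clock: 8.82
position: [0.5122, 0.2051, 0.1146]
tool_rot: [-1.571, -0.0, 3.061]
force: [0.4, -0.0, -0.0]
finger_gap: 0.469
```

Emit:
servo_tool --commands '[{"linear":[0,0,0],"turn":0,"hand":3.0},{"linear":[0,0,0],"turn":0,"hand":3.0},{"linear":[0,0,0],"turn":0,"hand":3.0},{"linear":[0,0,0],"turn":0,"hand":3.0}]' --squeeze 35

```text
clock: 9.15
position: [0.5123, 0.2052, 0.1148]
tool_rot: [-1.571, 0.0, 3.062]
force: [0.7, 1.3, -2.3]
finger_gap: 0.393
```

Emit:
servo_tool --commands '[{"linear":[0,-0.3,0],"turn":0,"hand":3.0},{"linear":[0,-0.5,0],"turn":0,"hand":3.0},{"linear":[0,-0.5,0],"turn":0,"hand":3.0},{"linear":[0,0,0],"turn":0,"hand":3.0}]'

```text
clock: 9.48
position: [0.5126, 0.2053, 0.1289]
tool_rot: [-1.571, 0.001, 3.061]
force: [1.3, 0.3, -3.7]
finger_gap: 0.394
```

```bash
python3 look.py w10
```

```text
9.4833 [0.5126 0.2053 0.1289] [-1.5713e+00  1.0000e-03  3.0614e+00] [ 1.32  0.3  -3.66] 0.3942475793677885
```

View pics/w10.png

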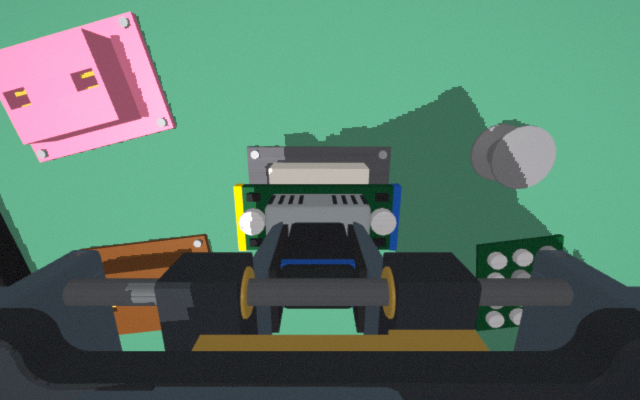

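Emit:
servo_tool --commands '[{"linear":[0,-1.2,0],"turn":0,"hand":3.0},{"linear":[0,-2.0,0],"turn":0,"hand":3.0},{"linear":[0,-2.4,0],"turn":-0.04,"hand":3.0},{"linear":[0,-2.0,0],"turn":-0.08,"hand":3.0},{"linear":[0,-1.0,0],"turn":-0.08,"hand":3.0},{"linear":[0,0,0],"turn":-0.07,"hand":3.0},{"linear":[0,0,0],"turn":-0.03,"hand":3.0},{"linear":[0,0,0],"turn":0,"hand":3.0}]'

```text
clock: 10.2
position: [0.5122, 0.2051, 0.2147]
tool_rot: [-1.571, 0.001, -2.92]
force: [0.5, -0.1, -3.7]
finger_gap: 0.392
```

```bash
python3 look.py w11
```

```text
10.2 [0.5122 0.2051 0.2147] [-1.5709e+00  6.0000e-04 -2.9203e+00] [ 0.49 -0.07 -3.74] 0.3921512548710554
```

View pics/w11.png

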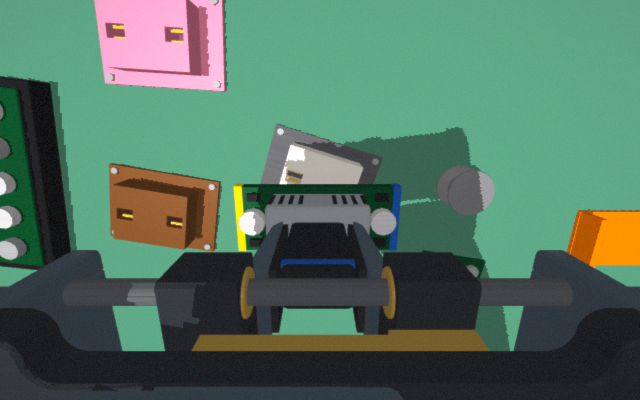

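Emit:
servo_tool --commands '[{"linear":[0.31,0,1.5],"turn":0,"hand":3.0},{"linear":[0.52,0,2.5],"turn":0,"hand":3.0},{"linear":[0.69,0,3.3],"turn":0,"hand":3.0},{"linear":[0.75,0,3.6],"turn":0,"hand":3.0},{"linear":[0.75,0,3.6],"turn":0,"hand":3.0},{"linear":[0.75,0,3.6],"turn":0,"hand":3.0},{"linear":[0.75,0,3.6],"turn":0,"hand":3.0},{"linear":[0.75,0,3.6],"turn":0,"hand":3.0}]'

```text
clock: 10.92
position: [0.5155, -0.055, 0.214]
tool_rot: [-1.571, -0.0, -2.923]
force: [1.8, -0.1, -4.6]
finger_gap: 0.396
```

Emit:
servo_tool --commands '[{"linear":[0.75,0,3.6],"turn":0,"hand":3.0},{"linear":[0.75,0,3.6],"turn":0,"hand":3.0},{"linear":[0.69,0,3.3],"turn":0,"hand":3.0},{"linear":[0.52,0,2.5],"turn":0,"hand":3.0},{"linear":[0.31,0,1.5],"turn":0,"hand":3.0},{"linear":[0.25,0,1.2],"turn":0,"hand":3.0},{"linear":[0,0,0],"turn":0,"hand":3.0},{"linear":[0,0,0],"turn":0,"hand":3.0}]'

```text
clock: 11.58
position: [0.5181, -0.2136, 0.2137]
tool_rot: [-1.571, -0.0, -2.923]
force: [-1.2, 0.6, -3.2]
finger_gap: 0.395
```

```bash
python3 look.py w12
```

```text
11.5833 [ 0.5181 -0.2136  0.2137] [-1.5712e+00 -3.0000e-04 -2.9232e+00] [-1.17  0.64 -3.23] 0.3948521294030483
```

View pics/w12.png

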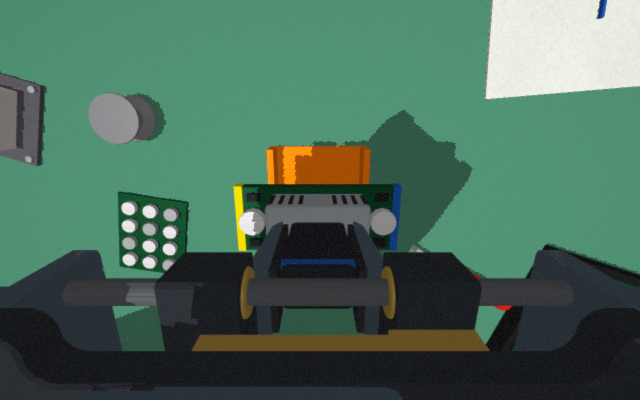

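Run:
```python
import cv2
t=cv2.imread('pics/w12.png'); cv2.imwrite('pics/z12.png',cv2.resize(t[138:254,228:408],None,fx=4.4,fy=4.4,interpolation=cv2.INTER_CUBIC))
```

```text
(no output)
```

View pics/z12.png

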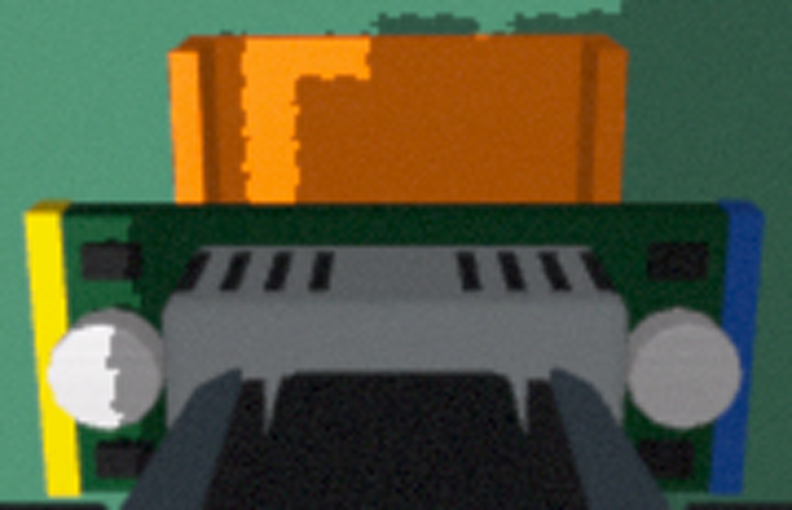

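Run:
```python
from h import *
z=lambda u,v:(228+(u+.5)/4.4-.5,138+(v+.5)/4.4-.5)
c=ldc('w12c.npz')
S=fit(c,[[.04,.06,.038],[.04,.052,.038],[.04,-.052,.038],[.04,-.06,.038]],[z(170,53),z(204,53),z(597,52),z(627,52)],[.52,-.21,.22])
h=.2137-.0662
fit(c,[[.027,.065,.01+h],[.027,-.065,.01+h],[0,.051,.02+h],[0,-.051,.02+h]],[z(25,210),z(763,210),z(106,368),z(685,368)],[.52,-.21,.22])
# same, for the socket bias check (known .5122,.2040 from top view)
```

```text
[ 0.5179 -0.2153  0.2218] [-0.27, 0.04, -1.01, 0.02, 0.56, 0.04, 0.73, 0.02]
[ 0.5179 -0.214   0.22  ] [0.12, -0.6, 0.2, -0.68, -0.73, 0.73, 0.4, 0.67]
```

Emit:
servo_tool --commands '[{"linear":[0,1.0,0.05],"turn":0,"hand":3.0},{"linear":[0,2.0,0.05],"turn":0,"hand":3.0},{"linear":[0,2.0,0],"turn":0,"hand":3.0},{"linear":[0,2.0,0],"turn":0,"hand":3.0},{"linear":[0,1.5,0],"turn":0,"hand":3.0},{"linear":[0,1.0,0],"turn":0,"hand":3.0},{"linear":[0,0.5,0],"turn":0,"hand":3.0},{"linear":[0,0,0],"turn":0,"hand":3.0}]'

```text
clock: 12.3
position: [0.5181, -0.2139, 0.1127]
tool_rot: [-1.572, -0.001, -2.921]
force: [-0.6, 0.4, -3.5]
finger_gap: 0.392
```

```bash
python3 look.py w13;  python3 - <<'E'
import cv2
t=cv2.imread('pics/w13.png'); cv2.imwrite('pics/z13.png',cv2.resize(t[118:254,228:408],None,fx=4.4,fy=4.4,interpolation=cv2.INTER_CUBIC))
E
```

```text
12.3 [ 0.5181 -0.2139  0.1127] [-1.5717e+00 -1.2000e-03 -2.9212e+00] [-0.63  0.39 -3.55] 0.3919316117827247
```

View pics/z13.png

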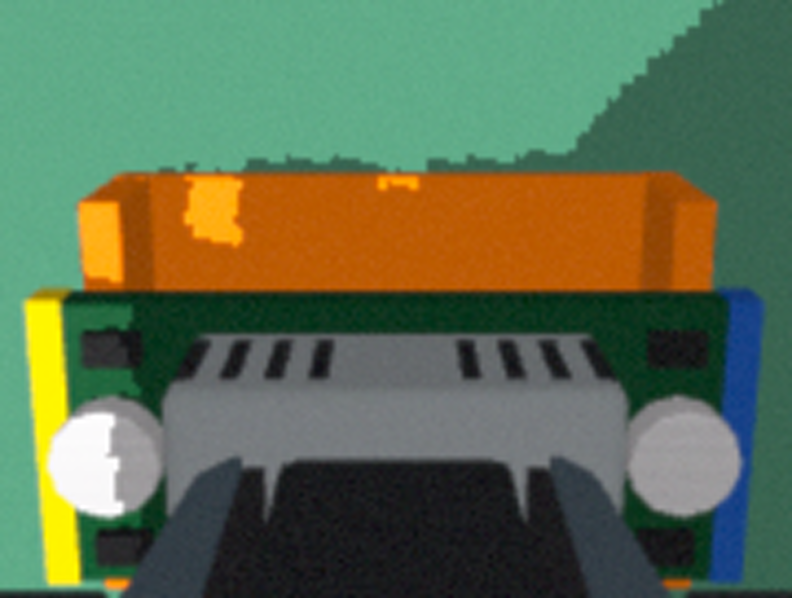

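Run:
```python
from h import *
z=lambda u,v:(228+(u+.5)/4.4-.5,118+(v+.5)/4.4-.5)
c=ldc('w13c.npz')
S=fit(c,[[.04,.06,.038],[.04,.052,.038],[.04,-.052,.038],[.04,-.06,.038]],[z(78,202),z(122,202),z(674,201),z(717,201)],[.52,-.21,.22])
h=.1127-.0662
fit(c,[[.027,.065,.01+h],[.027,-.065,.01+h],[0,.051,.02+h],[0,-.051,.02+h],[-.027,.065,.01+h],[-.027,-.065,.01+h]],[z(25,298),z(763,298),z(106,456),z(685,456),z(48,583),z(740,583)],[.52,-.21,.22])
```

```text
[ 0.5184 -0.2148  0.2232] [-0.41, 0.04, -0.67, 0.03, 0.55, 0.04, 0.53, 0.03]
[ 0.5174 -0.2144  0.2215] [0.13, -0.07, 0.09, -0.06, -0.74, 1.25, 0.27, 1.26, 0.17, -1.29, 0.09, -1.27]
```

Emit:
servo_tool --commands '[{"linear":[-0.05,0.2,0],"turn":0,"hand":3.0},{"linear":[0,0.2,0],"turn":0,"hand":3.0},{"linear":[0,0.15,0],"turn":0,"hand":3.0},{"linear":[0,0.1,0],"turn":0,"hand":3.0},{"linear":[0,0.1,0],"turn":0,"hand":3.0},{"linear":[0,0,0],"turn":0,"hand":3.0}]'

```text
clock: 12.85
position: [0.5189, -0.2145, 0.1062]
tool_rot: [-1.571, -0.0, -2.922]
force: [-0.4, -0.5, -3.0]
finger_gap: 0.394
```

Emit:
servo_tool --commands '[{"linear":[0,0.1,0],"turn":0,"hand":3.0},{"linear":[0,0.05,0],"turn":0,"hand":3.0},{"linear":[0,0,0],"turn":0,"hand":3.0}]'

```text
clock: 13.1
position: [0.5189, -0.2145, 0.1046]
tool_rot: [-1.571, -0.0, -2.922]
force: [-0.1, -0.4, -3.7]
finger_gap: 0.392
```

Emit:
servo_tool --commands '[{"linear":[0,0.05,0],"turn":0,"hand":3.0},{"linear":[0,0.05,0],"turn":0,"hand":3.0},{"linear":[0,0,0],"turn":0,"hand":3.0}]'

```text
clock: 13.35
position: [0.5191, -0.2145, 0.104]
tool_rot: [-1.571, 0.0, -2.922]
force: [-0.8, 1.6, -0.6]
finger_gap: 0.39
```

Emit:
servo_tool --commands '[{"linear":[0,0.03,0],"turn":0,"hand":3.0},{"linear":[0,0,0],"turn":0,"hand":3.0},{"linear":[0,0,0],"turn":0,"hand":3.0}]'

```text
clock: 13.6
position: [0.5191, -0.2144, 0.1039]
tool_rot: [-1.571, 0.0, -2.922]
force: [-2.4, 2.9, 5.0]
finger_gap: 0.393
```

```bash
python3 look.py w14;  python3 - <<'E'
import cv2
t=cv2.imread('pics/w14.png'); cv2.imwrite('pics/z14.png',cv2.resize(t[118:254,228:408],None,fx=4.4,fy=4.4,interpolation=cv2.INTER_CUBIC))
E
```

```text
13.6 [ 0.5191 -0.2144  0.1039] [-1.5708e+00  1.0000e-04 -2.9218e+00] [-2.4   2.94  5.03] 0.39283856594106153
```

View pics/z14.png

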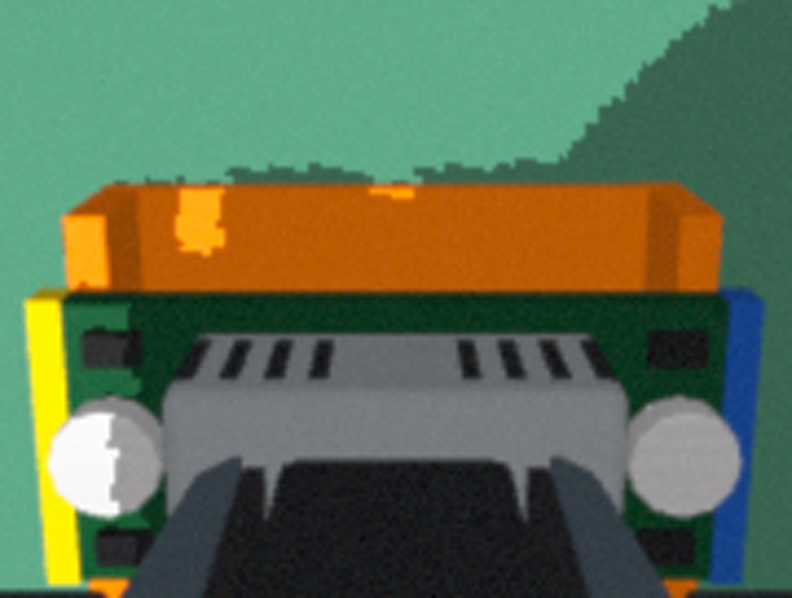

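Seated: the board spans columns 25–763 and the cradle 63–722, so it is centred. Now I'll release.

Emit:
servo_tool --commands '[{"linear":[0,0,0],"turn":0,"hand":3.7},{"linear":[0,0,0],"turn":0,"hand":4.2},{"linear":[0,0,0],"turn":0,"hand":5.0},{"linear":[0,0,0],"turn":0,"hand":6.0},{"linear":[0,0,0],"turn":0,"hand":6.4},{"linear":[0,0,0],"turn":0,"hand":6.4}]' --squeeze 10

```text
clock: 14.15
position: [0.519, -0.2145, 0.1034]
tool_rot: [-1.571, 0.0, -2.922]
force: [-0.1, -0.2, -0.2]
finger_gap: 0.694
```

Emit:
servo_tool --commands '[{"linear":[0,-1,0],"turn":0,"hand":6.4},{"linear":[0,-2,0],"turn":0,"hand":6.4},{"linear":[0,-3,0],"turn":0,"hand":6.4},{"linear":[0,-4,0],"turn":0,"hand":6.4},{"linear":[0,-4,0],"turn":0,"hand":6.4},{"linear":[0,-2,0],"turn":0,"hand":6.4},{"linear":[0,0,0],"turn":0,"hand":6.4},{"linear":[0,0,0],"turn":0,"hand":6.4}]'

```text
clock: 14.82
position: [0.5194, -0.2147, 0.2652]
tool_rot: [-1.569, 0.002, -2.922]
force: [0.7, -0.6, -0.7]
finger_gap: 0.701
```

```bash
python3 look.py w15
python3 - <<'E'
from h import *
save(viewer.read_camera("top"),'top1.png'); save(viewer.read_camera("scene"),'scene1.png')
E
```

```text
14.8167 [ 0.5194 -0.2147  0.2652] [-1.5690e+00  2.3000e-03 -2.9218e+00] [ 0.72 -0.6  -0.68] 0.7010059321177478
```

View pics/w15.png

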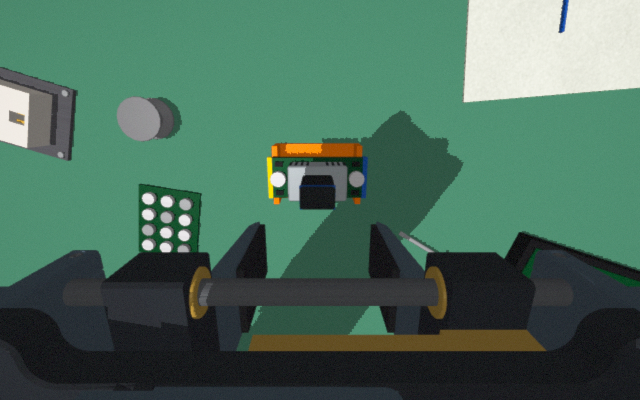

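View pics/scene1.png

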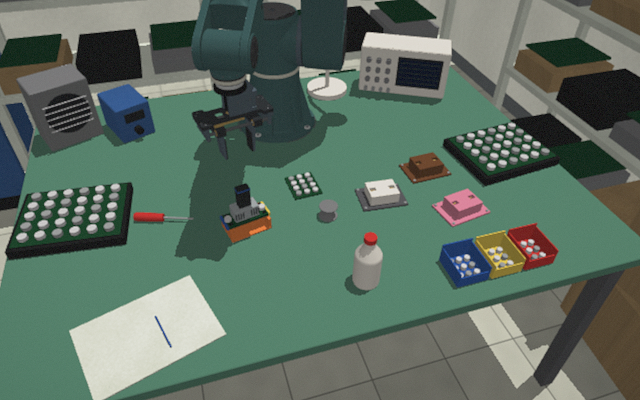

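The wrist view shows the head upright in the cradle at (318,178), with both ends on the walls. The scene view shows an empty socket at (382,192) and the bystanders where they were. I'll hand in now.

Run:
```python
from h import *
a=cv2.imread('pics/scene0.png');b=cv2.imread('pics/scene1.png')
for n,(x,y) in dict(panel=(303,184),reel=(328,209),bottle=(368,265),driver=(160,217)).items():
    p=a[y-20:y+20,x-20:x+20]; r=cv2.matchTemplate(b[y-28:y+28,x-28:x+28],p,cv2.TM_CCOEFF_NORMED); print(n,cv2.minMaxLoc(r)[1:],'(8,8)=unmoved')
manip.close_job()
```

```text
panel (0.9969386458396912, (5, 12), (8, 8)) (8,8)=unmoved
reel (0.994234025478363, (0, 0), (8, 8)) (8,8)=unmoved
bottle (0.9972167611122131, (0, 0), (8, 8)) (8,8)=unmoved
driver (0.978000819683075, (0, 16), (8, 8)) (8,8)=unmoved
the job is handed in; nothing more can be done
```

The sensor head is out of the socket and standing upright in the orange cradle, with an end of the board on each wall. The gripper is clear of it, and I handed the job in at about 15 s of the 48 s allowed.

- **First pin:** I pushed the handle towards the blue end. With the finger backed off, the head stayed leaning at about 0.124 rad, so the yellow pin had risen about 9.2 mm. The highest force I read was 13 N sideways, with 12 N upwards.
- **Second pin:** I pushed back towards yellow. With the fingers clear, the head stood level, about 8.6 mm up.
- **Lift and placing:** The head lifted freely, with about 3.7 N on the wrist. Just before touchdown the fits put it about 1 mm and 0.002 rad from the cradle's centre; I nudged it 0.5 mm and saw it centred once seated. It touched down at about 5 N and was released.
- **Bystanders:** Comparing scene pictures from before and after, the panel, reel, bottle and screwdriver had not moved.

**One disagreement:** The wrist camera's raw height readings were about 4 mm low. I corrected for this with a picture of the head still plugged in, and the 8.6 mm above is the corrected value. For the yellow pin, the first fit read only 6 to 7 mm. The 9.2 mm comes from a second fit, which took the head as pivoting on the socket's edge.

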